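# Load and latch the wire straightener

## Task

Load the wire straightener: seat the loose roller cassette fully home in the cradle's pocket, with its cross-pin end away from the hook's hinge, setting it down rather than dropping it. Then swing the hook over until it rests fully down on the cross pin. Leave the tape roll, wire spool and screwdriver where they are.

Things in the scene. Friction and masses are not known exactly. Their poses are not given: they have to be found in the camera images.
- cassette_mid (a point): Centre, half-way up, of the loose roller cassette: aluminium channel block 90 long (its x) x 40 wide (its y) x 50 mm high, about 0.35 kg, standing on the bench. Two flat 7 mm side cheeks, grippable across the 40 mm; between them a 26 mm channel, open on top and at both ends, with three dark rollers low in it (tops 15 mm below the cheeks' top) and a steel cross pin near the +x end.
- cassette_pin (a point): Middle of the cassette's cross pin, 8 mm diameter, lying along the cassette's y; 30 mm towards the cassette's +x end from its centre and 15 mm above it (10 mm below the cheeks' top).
- cradle: The straightener's cradle, screwed to the bench: dark steel plate 85 mm wide, 12 mm thick, from x = -130 to +115 mm of its origin, which lies on the bench under the pocket's centre. x runs along it, from the hook's hinge to the pocket; z up. Pocket floor = plate top.
- cradle_seat (a point): Where cassette_mid lies when seated (cassette x along cradle x): 37 mm above the bench, 25 mm above the pocket floor. Pocket 95 x 45 mm (2.5 mm play each side), bounded by aluminium end walls and corner walls, 6 mm thick, 12 mm high, with outward-flared lips up to 17 mm above the floor. The long sides are open over their middle 60 mm: room for fingers.
- cradle_pin_place (a point): Where the middle of the cross pin lies when the cassette is seated the right way round: 30 mm to +x of cradle_seat and 15 mm above it.
- hook (a joint): Hook angle (rad): 0 = level, resting on the pin of a seated cassette; 1.57 = upright; larger = leaning back, away from the pocket. Range -0.2 to 2.15; with no pin under it the hook would sink below 0. Stiff hinge (0.14 N m friction): it stays where it is left and must be moved all the way, with 1 to 2 N at its tip.
- hook_hinge (a point): Hinge axis of the hook (along the cradle's y), 80 mm to -x and 24 mm above cradle_seat, 61 mm above the bench, between two aluminium ears (28 mm over their outsides, 22 mm long, tops 72 mm above the bench).
- hook_grip (a point): Good place to pinch the hook: on its bar's centre line, 147 mm from the hinge. Steel bar 12 mm wide (along cradle y), 10 mm thick, 165 mm long, 0.1 kg. Closed: a claw 119 to 127 mm from the hinge reaches 14 mm below the bar, behind the pin; a thumb tab at 157 to 165 mm stands 20 mm above it (rearward when open); this point is 67 mm to +x and 24 mm above cradle_seat, clear of the cassette.
- tape_roll: Bystander: roll of blue tape lying flat, 84 mm across, 19 mm high; origin at the centre of its underside.
- wire_spool: Bystander: small white spool standing on its flange, 70 mm across, 50 mm high; origin at the centre of its underside.
- screwdriver: Bystander: screwdriver lying on the bench; origin near its middle.
Not all that is in view belongs to the job. Several things look just like the part that bears cassette_mid: the one meant starts farthest to the robot's right.

How it is judged:
By the outcome, as a careful person would: the job done as asked, in the order asked, and still so for the second after the job is handed in, with the robot touching nothing.
It also fails if it takes over 64 s, if anything falls off the work surface, if the arm or the gripper's body presses on something with over 40 N, if the wrist force passes 120 N, or if a joint passes its speed limit or range.

## Robot

A 7-joint arm with a two-finger parallel gripper is mounted at the origin on the work surface. World frame = base frame: x ahead of the robot, y to its left, z up, the work surface at z = 0. Lengths are in m, angles in rad, forces in N, time in s.
With the tool pointing down it reaches from about 0.4 to 0.85 m from the base axis. Payload 10.4 kg.
Tool frame: the origin (TCP) lies on the mounting face of the last link; the fingertips stand r.tips_ahead ahead of it and the grasp point (between the pads) lies 164 mm ahead of it (r.tips_ahead is the distance from the TCP to the fingertips, in m); z points along the fingers, y is the line along which they close (so a half turn about z gives the same grasp; the last joint's range is limited). The gripper opens to 87 mm and grips with 3 to 60 N. Pads are 19 mm wide; open, the fingers measure 117 mm over their backs; the gripper's body (75 mm by 190 mm) begins 51 mm behind the grasp point.
Start: joints at [1.286, 0.332, -0.065, 1.46, 0.022, 1.35, -0.088], TCP at [0.162, -0.604, 0.405] pointing down, gripper open.
Joint ranges: [-2.6, 2.6], [-0.5, 2.12], [-1.47, 1.34], [0.16, 2.42], [-1.27, 4.41], [0.06, 2.06], [-2.6, 2.6]. Speed limits (rad/s): [2.22, 2.22, 2.79, 2.79, 3.14, 3.14, 3.14].

## Interface

Orientations are given as a unit quaternion [x, y, z, w].
In Python, from bench import telemetry, imaging, job, r gives the robot as it stands.
- The arm moves only by the tool move_arm, never from a script. Its argument "steps" is a list of rows, each an object of numbers: "dx", "dy", "dz": the shift along the tool's x, y, z in cm; "spin": the turn about the tool's z in rad. In form: [{"dx": .., "dy": .., "dz": .., "spin": ..}, ...]. A call has 1 to 12 rows; each row shifts and turns the commanded pose from where the row before left it, along the tool's axes as they then stand; what a row does not reach is not made up. A row lasts 1/10 s, in which the tool goes at most 50 mm and 8.59 degrees, less where a joint would pass 70% of its speed; a pose out of reach is approached as far as the arm can. A call with a gripper value outside its range is refused whole. "claw" is the finger opening in cm, from 0 to 8.7, set as the call begins (left out, the last holds). The fingers move at their own pace and stop on an object; "squeeze" is the grip in N (left out, the last holds). Time passes only in rows, so rows that do not move let the fingers close. It gives the time, the measured TCP pose, the force, the opening and the grip force at its end, in the units of the state.
- telemetry.read_state(): the state, without advancing time (a new reading comes with each control period).
- imaging.camera(name): name is "scene" or "top" or "wrist"; returns a dict with "img" (480x640x3 uint8, red, green, blue), "camera_matrix" (3x3 intrinsics, pixels), "R" (3x3) and "t" (3): a world point X has camera coordinates R X + t. Camera axes: x right, y down, z forward; pixel columns grow to the right and rows downward; lengths in m; the calibration is good to about 2 mm. A picture is of the moment at which its call begins. There is no depth.
- job.close_job(): hands the job in; it is judged then, once.
The state is a dict: "time": time; "joint_positions": joint angles; "joint_vel": joint speeds; "joint_torque": joint torques, N m; "ee_pos": TCP position; "eef_rot": TCP orientation; "ft_force": force on the tool from outside, world axes, zero at the start; "torque": the same for the moment, N m; "width": finger opening in m; "grip_force": force on a finger pad.
Only numpy, scipy, OpenCV 4.12 (cv2) and the standard library are available. Lean on these libraries where they do the work, as an engineer would, in place of code of your own. Each camera call takes 0.05 s, during which the arm holds its last target. There are 200 camera calls.

## Working session

There is one attempt and no reset: what is moved stays moved. The work goes in short steps, Python scripts to look and compute and a tool call to move; the robot and the scene stay as the last step left them, time stands still between calls to the robot, and variables do not carry over. Pictures are saved under pics/ and viewed, at most 10 in all, crops included, and the job is handed in when it is done.

Besides the shell and the picture viewer there is one more tool, called after ">>>" by a JSON object that holds its "api" and its "payload". move_arm: Moves the arm, as the interface text tells. Its arguments: {"type":"object","properties":{"steps":{"type":"array","items":{"type":"object","properties":{"dx":{"type":"number"},"dy":{"type":"number"},"dz":{"type":"number"},"spin":{"type":"number"}}}},"claw":{"type":"number"},"squeeze":{"type":"number"}},"required":["steps"]}

```bash
mkdir -p pics
cat > h.py <<'E'
import cv2,numpy as np
from bench import telemetry, imaging, job, r
def snap(n,f,crop=None,s=1):
    c=imaging.camera(n); np.savez('pics/'+f+'.npz',**{k:c[k] for k in('img','camera_matrix','R','t')})
    save(c,f,crop,s); return c
def save(c,f,crop=None,s=1):
    im=np.array(c['img'])[:,:,::-1]
    if crop: a,b,w,h=crop; im=im[b:b+h,a:a+w]
    cv2.imwrite('pics/'+f+'.png',cv2.resize(im,None,fx=s,fy=s,interpolation=cv2.INTER_CUBIC))
def w(c,u,v,z):
    K,R,t=c['camera_matrix'],c['R'],c['t']
    d=R.T@np.linalg.inv(K)@np.array([u,v,1.]); o=-R.T@t
    return o+d*(z-o[2])/d[2]
def px(c,X):
    p=c['camera_matrix']@(c['R']@np.array(X)+c['t']); return p[:2]/p[2]
E
python3 - <<'E'
from h import *
for n in('scene','top'):
    c=snap(n,n+'0'); print(n,-c['R'].T@c['t'])
s=telemetry.read_state(); print(s['time'],s['ee_pos'],s['eef_rot'],s['width'],r.tips_ahead)
E
```

```text
scene [ 1.35578306 -0.50938242  0.97957577]
top [ 0.45024008 -0.04121036  1.46506181]
0.1 [ 0.16175341 -0.60359486  0.40403832] [ 9.91445014e-01  1.30523568e-01 -9.33020720e-05 -6.10773162e-04] 0.08689376387341465 0.1822
```

View pics/top0.png

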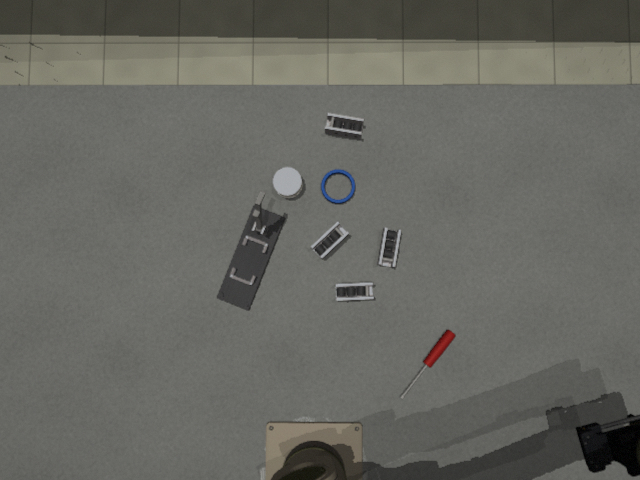

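View pics/scene0.png

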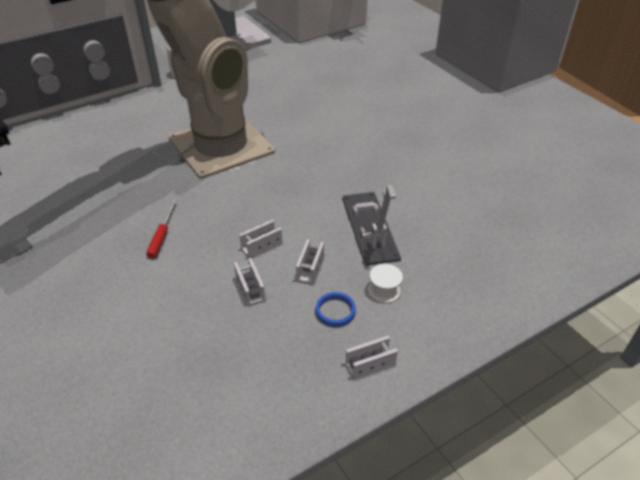

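Four look-alike cassettes show up. The rightmost is the one at top (390,247). The cradle is at about (252,255), with its hinge at the far end (265,215) and its pocket towards the robot. I'll enlarge both.

Run:
```python
from h import *
c=np.load('pics/top0.npz')
im=c['img'][:,:,::-1]
a=cv2.resize(im[185:315,205:305],None,fx=4.5,fy=4.5,interpolation=cv2.INTER_CUBIC)
b=cv2.resize(im[220:275,370:410],None,fx=8,fy=8,interpolation=cv2.INTER_CUBIC)
o=np.zeros((585,800,3),np.uint8); o[:a.shape[0],:a.shape[1]]=a; o[:440,460:780]=b
cv2.imwrite('pics/z.png',o)
for u,v in((390,247),(252,255)): print(w(c,u,v,.05))
```

```text
[ 0.53508729 -0.17949482  0.05      ]
[0.51522891 0.14956167 0.05      ]
```

View pics/z.png

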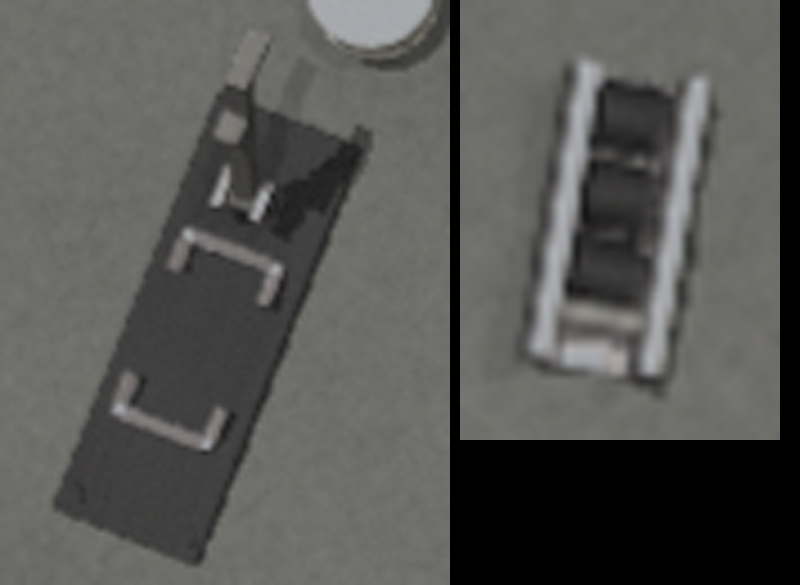

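Run:
```python
from h import *
c=np.load('pics/top0.npz')
P=lambda pts,ox,oy,s,x0,z:np.array([w(c,x0+(u-ox+.5)/s-.5,oy+(v+.5)/s-.5,z) for u,v in pts])
k=P([(585,60),(702,78),(657,372),(540,352)],460,220,8,370,.05)
print('cas',k[:,:2].round(4),k.mean(0))
d=(k[2]+k[3]-k[0]-k[1]); print('axis deg',np.degrees(np.arctan2(d[1],d[0])),np.linalg.norm(d)/2)
d=k[0]+k[3]-k[1]-k[2];print('w',np.linalg.norm(d)/2)
q=P([(222,88),(370,133),(200,563),(57,508)],0,185,4.5,205,.012)
print(q.round(4)); d=(q[2]+q[3]-q[0]-q[1]); d/=np.linalg.norm(d); print('cradle deg',np.degrees(np.arctan2(d[1],d[0])))
print('origin', (q.mean(0)+.0075*d))
# pocket wall tops outer corners
p=P([(185,232),(282,265),(213,448),(115,408)],0,185,4.5,205,.029)
print(p.round(4),p.mean(0)); d=(p[2]+p[3]-p[0]-p[1]);print('pocket deg',np.degrees(np.arctan2(d[1],d[0])),np.linalg.norm(d)/2)
from scipy.spatial.transform import Rotation as Ro
print(Ro.from_quat(telemetry.read_state()['eef_rot']).as_matrix().round(3))
```

```text
cas [[ 0.5828 -0.1683]
 [ 0.5774 -0.2031]
 [ 0.4898 -0.1892]
 [ 0.4956 -0.1545]] [ 0.53638355 -0.17876921  0.05      ]
axis deg 170.97459113510808 0.08851119487895867
w 0.03519730043521121
[[0.6425 0.1515 0.012 ]
 [0.6178 0.07   0.012 ]
 [0.3837 0.1602 0.012 ]
 [0.413  0.2382 0.012 ]]
cradle deg 159.10694566860158
origin [0.50725635 0.15764763 0.012     ]
[[0.5619 0.1682 0.029 ]
 [0.5442 0.1156 0.029 ]
 [0.4458 0.1516 0.029 ]
 [0.467  0.2047 0.029 ]] [0.504728   0.16003974 0.029     ]
pocket deg 159.46382332691147 0.10322407709313523
[[ 0.966  0.259 -0.   ]
 [ 0.259 -0.966  0.001]
 [-0.    -0.001 -1.   ]]
```

>>> {"api": "move_arm", "payload": {"steps": [{"dx": 3.9,"dy": -2.6},{"dx": 3.9,"dy": -2.6},{"dx": 3.9,"dy": -2.6},{"dx": 3.9,"dy": -2.6},{"dx": 3.9,"dy": -2.6},{"dx": 3.9,"dy": -2.6},{"dx": 3.9,"dy": -2.6},{"dx": 3.9,"dy": -2.6},{"dx": 3.9,"dy": -2.6},{"dx": 3.9,"dy": -2.6},{"dx": 3.9,"dy": -2.6},{"dx": 3.9,"dy": -2.6}], "claw": 8.7}}

```text
$.steps[0]: bad value
```

>>> {"api": "move_arm", "payload": {"steps": [{"spin": 0.14},{"spin": 0.14},{"spin": 0.14},{"dz": 1},{"dz": 1},{}]}}

```text
$.steps[0]: bad value
```

Run:
```python
from h import *
c=snap('wrist','w1'); s=telemetry.read_state(); print(s['ee_pos'],s['eef_rot'],s['joint_positions'],s['ft_force'])
print(px(c,[.5364,-.1788,.05]))
```

```text
[ 0.16174326 -0.60363607  0.40413093] [ 9.91445447e-01  1.30520724e-01 -7.85567075e-05 -5.10140139e-04] [ 1.28640934  0.33276726 -0.06468931  1.46070712  0.02157909  1.34984454
 -0.08849994] [-0.85805032 -0.12886458 -0.07193371]
[-254.63025007 -617.55456534]
```

View pics/w1.png

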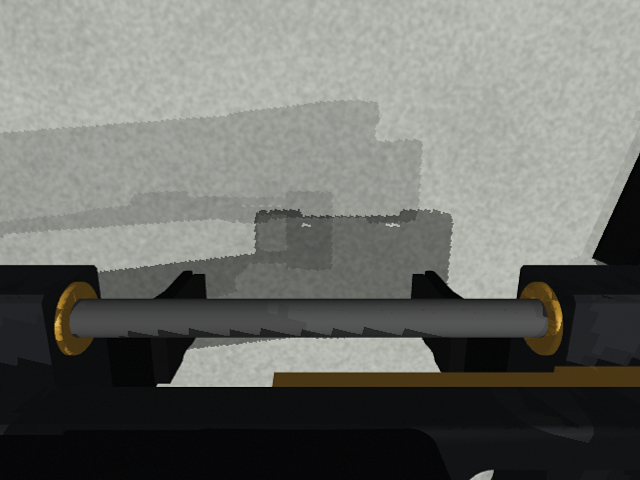

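The rows were refused, probably because every key must be present. The wrist view shows only bare bench with the fingers at the bottom. I'll resend with full rows.

>>> {"api": "move_arm", "payload": {"steps": [{"dx": 3.9,"dy": -2.6,"dz": 0,"spin": 0},{"dx": 3.9,"dy": -2.6,"dz": 0,"spin": 0},{"dx": 3.9,"dy": -2.6,"dz": 0,"spin": 0},{"dx": 3.9,"dy": -2.6,"dz": 0,"spin": 0},{"dx": 3.9,"dy": -2.6,"dz": 0,"spin": 0},{"dx": 3.9,"dy": -2.6,"dz": 0,"spin": 0},{"dx": 3.9,"dy": -2.6,"dz": 0,"spin": 0},{"dx": 3.9,"dy": -2.6,"dz": 0,"spin": 0},{"dx": 3.9,"dy": -2.6,"dz": 0,"spin": 0},{"dx": 3.9,"dy": -2.6,"dz": 0,"spin": 0},{"dx": 3.9,"dy": -2.6,"dz": 0,"spin": 0},{"dx": 3.9,"dy": -2.6,"dz": 0,"spin": 0}], "claw": 8.7}}

```text
time: 1.35
ee_pos: [0.5339, -0.1797, 0.4047]
eef_rot: [0.991, 0.13, -0.0, 0.0]
ft_force: [-0.4, -1.2, 0.4]
width: 0.0867
grip_force: 0.0
```

>>> {"api": "move_arm", "payload": {"steps": [{"dx": 0,"dy": 0,"dz": 1,"spin": 0.14},{"dx": 0,"dy": 0,"dz": 1,"spin": 0.14},{"dx": 0,"dy": 0,"dz": 1,"spin": 0.14},{"dx": 0,"dy": 0,"dz": 1,"spin": 0},{"dx": 0,"dy": 0,"dz": 0,"spin": 0},{"dx": 0,"dy": 0,"dz": 0,"spin": 0}]}}

```text
time: 1.95
ee_pos: [0.533, -0.1813, 0.3648]
eef_rot: [0.997, -0.077, -0.0, -0.0]
ft_force: [-0.3, 0.0, -0.4]
width: 0.0873
grip_force: 0.0
```

Run:
```python
from h import *
c=snap('wrist','w2'); s=telemetry.read_state(); print(s['ee_pos'],s['eef_rot'],s['joint_positions'],s['ft_force'])
print(px(c,[.5364,-.1788,.05]), -c['R'].T@c['t'])
```

```text
[ 0.53315608 -0.18128196  0.36516288] [ 9.96969521e-01 -7.77927630e-02  2.38709244e-04  5.24580465e-05] [ 0.60684485  0.25176882 -0.41944892  1.66455409  0.1072506   1.24754456
 -1.56149231] [-0.32103841  0.05865817  0.71496754]
[304.42236491 223.37463056] [ 0.59816455 -0.19115107  0.34519823]
```

View pics/w2.png

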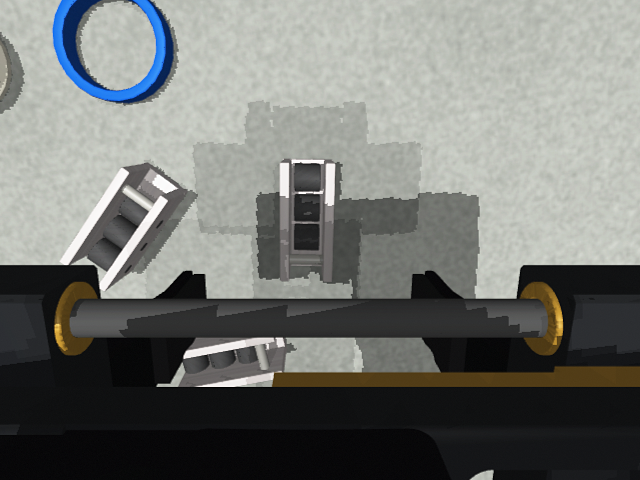

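>>> {"api": "move_arm", "payload": {"steps": [{"dx": 0.4,"dy": -0.2,"dz": 2,"spin": 0},{"dx": 0,"dy": 0,"dz": 3.5,"spin": 0},{"dx": 0,"dy": 0,"dz": 3.5,"spin": 0},{"dx": 0,"dy": 0,"dz": 3.5,"spin": 0},{"dx": 0,"dy": 0,"dz": 2.6,"spin": 0},{"dx": 0,"dy": 0,"dz": 1.5,"spin": 0},{"dx": 0,"dy": 0,"dz": 0.5,"spin": 0},{"dx": 0,"dy": 0,"dz": 0,"spin": 0}]}}

```text
time: 2.8
ee_pos: [0.5377, -0.18, 0.1942]
eef_rot: [0.997, -0.079, 0.0, 0.0]
ft_force: [0.1, -0.2, 1.0]
width: 0.087
grip_force: 0.0
```

>>> {"api": "move_arm", "payload": {"steps": [{"dx": 0,"dy": 0,"dz": 0,"spin": 0},{"dx": 0,"dy": 0,"dz": 0,"spin": 0},{"dx": 0,"dy": 0,"dz": 0,"spin": 0},{"dx": 0,"dy": 0,"dz": 0,"spin": 0},{"dx": 0,"dy": 0,"dz": 0,"spin": 0},{"dx": 0,"dy": 0,"dz": 0,"spin": 0},{"dx": 0,"dy": 0,"dz": 0,"spin": 0},{"dx": 0,"dy": 0,"dz": 0,"spin": 0}], "claw": 3, "squeeze": 20}}

```text
time: 3.6
ee_pos: [0.5373, -0.1799, 0.1938]
eef_rot: [0.997, -0.079, -0.0, 0.0]
ft_force: [-0.1, -0.4, 0.7]
width: 0.0398
grip_force: 20.0
```

>>> {"api": "move_arm", "payload": {"steps": [{"dx": 0,"dy": 0,"dz": -0.7,"spin": 0},{"dx": 0,"dy": 0,"dz": -1.5,"spin": 0},{"dx": 0,"dy": 0,"dz": -2.6,"spin": 0},{"dx": 0,"dy": 0,"dz": -3.3,"spin": 0},{"dx": 0,"dy": 0,"dz": -3.5,"spin": 0},{"dx": 0,"dy": 0,"dz": -3,"spin": 0.1},{"dx": 0,"dy": 0,"dz": -2,"spin": 0.105},{"dx": -0.6,"dy": -1,"dz": 0,"spin": 0},{"dx": -1.5,"dy": -2.1,"dz": 0,"spin": 0},{"dx": -2.3,"dy": -3.4,"dz": 0,"spin": 0},{"dx": -2.3,"dy": -3.4,"dz": 0,"spin": 0},{"dx": -2.3,"dy": -3.4,"dz": 0,"spin": 0}]}}

```text
time: 4.8
ee_pos: [0.4991, -0.0212, 0.3588]
eef_rot: [0.984, -0.179, -0.001, 0.0]
ft_force: [0.9, 1.3, -2.9]
width: 0.0399
grip_force: 20.0
```

>>> {"api": "move_arm", "payload": {"steps": [{"dx": -2.3,"dy": -3.4,"dz": 0,"spin": 0},{"dx": -2.3,"dy": -3.4,"dz": 0,"spin": 0},{"dx": -2.3,"dy": -3.4,"dz": 0,"spin": 0},{"dx": -2.3,"dy": -3.4,"dz": 0,"spin": 0},{"dx": -1.7,"dy": -2.4,"dz": 0,"spin": 0},{"dx": -1,"dy": -1.3,"dz": 0,"spin": 0},{"dx": 0,"dy": 0,"dz": 0,"spin": 0},{"dx": 0,"dy": 0,"dz": 0,"spin": 0}]}}

```text
time: 5.6
ee_pos: [0.4501, 0.1804, 0.359]
eef_rot: [0.984, -0.179, -0.0, 0.001]
ft_force: [0.2, -0.2, -2.6]
width: 0.0401
grip_force: 20.0
```

Run:
```python
from h import *
c=snap('wrist','w3'); s=telemetry.read_state(); print(s['ee_pos'],s['eef_rot'],s['joint_positions'],s['ft_force'],s['width'])
print(px(c,[.506,.159,.012]))
```

```text
[0.45047358 0.17977258 0.35916497] [ 9.83653489e-01 -1.80070766e-01 -2.90110993e-04  4.98704082e-04] [ 0.18878294  0.10841498 -0.69447746  1.8506094   0.07452842  1.20954729
 -2.46217305] [-0.0033705  -0.28153487 -2.17706777] 0.040098212761027506
[308.40359465 143.35455683]
```

View pics/w3.png

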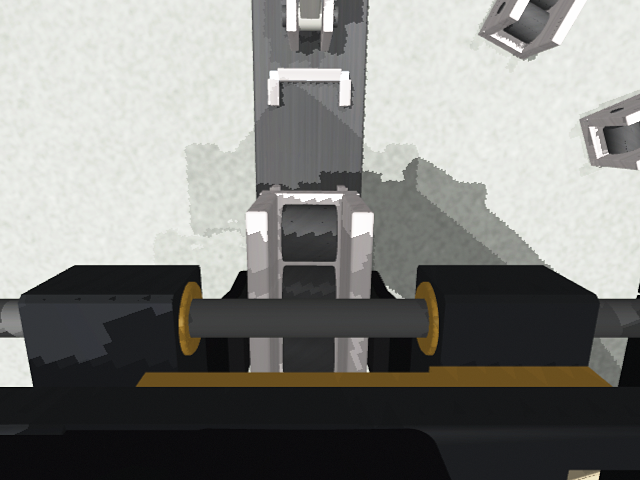

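Run:
```python
from h import *
c=np.load('pics/w3.npz'); save(c,'z3',(240,0,160,290),2.05)
im=cv2.imread('pics/z3.png')
a=c['img'][:,:,::-1]
o=np.hstack([cv2.resize(a[55:125,250:370],None,fx=4,fy=4,interpolation=cv2.INTER_CUBIC),cv2.resize(a[180:250,240:380][:, :],(560,280),interpolation=cv2.INTER_CUBIC)[:,:320]])
cv2.imwrite('pics/z3.png',np.vstack([cv2.resize(a[0:125,250:370],None,fx=4,fy=4,interpolation=cv2.INTER_CUBIC)]))
m1=(w(c,254,20,.012)+w(c,366,20,.012))/2; m2=(w(c,256,160,.012)+w(c,363,160,.012))/2
d=m2-m1; print(m1,m2,np.degrees(np.arctan2(d[1],d[0])),np.linalg.norm(w(c,256,160,.012)-w(c,363,160,.012)))
```

```text
[0.58781086 0.12699227 0.012     ] [0.49368862 0.16269377 0.012     ] 159.22776512938574 0.08458232193372756
```

View pics/z3.png

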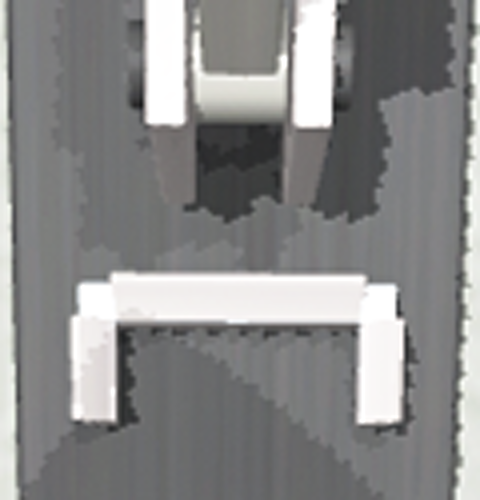

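Run:
```python
from h import *
c=np.load('pics/w3.npz')
d=np.array([np.cos(np.radians(159.25)),np.sin(np.radians(159.25)),0])
for u,v,z,x in((309.2,82,.012,-.0475),(309.3,105.5,.012,-.03),(309.4,31.3,.072,-.069)):
    print((w(c,u,v,z)-x*d).round(4))
from scipy.spatial.transform import Rotation as Ro
s=telemetry.read_state();R=Ro.from_quat(s['eef_rot']).as_matrix();print(np.degrees(np.arctan2(R[1,0],R[0,0])))
# held cassette: hinge-side cheek top outer corners z=.359-.164+.02
z=s['ee_pos'][2]-.194+.05
for u,v in((247,211),(373,211)): print('tool', (R.T@(w(c,u,v,z)-s['ee_pos'])).round(4))
```

```text
[0.5037 0.1594 0.012 ]
[0.5042 0.159  0.012 ]
[0.5037 0.1595 0.072 ]
-20.74777912653686
tool [ 0.0426 -0.0197  0.144 ]
tool [0.0427 0.0192 0.144 ]
```

>>> {"api": "move_arm", "payload": {"steps": [{"dx": 1,"dy": 0,"dz": 0,"spin": 0},{"dx": 1.9,"dy": 0,"dz": 1,"spin": 0},{"dx": 1.9,"dy": 0,"dz": 2,"spin": 0},{"dx": 1.1,"dy": 0,"dz": 3,"spin": 0},{"dx": 0,"dy": 0,"dz": 3,"spin": 0},{"dx": 0,"dy": 0,"dz": 2,"spin": 0},{"dx": 0,"dy": 0,"dz": 0.8,"spin": 0},{"dx": 0,"dy": 0,"dz": 0,"spin": 0},{"dx": 0,"dy": 0,"dz": 0,"spin": 0}]}}

```text
time: 6.55
ee_pos: [0.5065, 0.1593, 0.2427]
eef_rot: [0.984, -0.181, 0.001, -0.0]
ft_force: [0.5, -0.3, -3.3]
width: 0.0395
grip_force: 20.0
```

Run:
```python
from h import *
c=snap('top','t4',(210,170,130,100),6); s=telemetry.read_state(); print(s['ee_pos'],s['joint_positions'],s['ft_force'])
c=snap('scene','s4',(320,160,100,110),5)
a=cv2.resize(cv2.imread('pics/s4.png'),(500,550)); b=snap('wrist','w4')
cv2.imwrite('pics/m4.png',np.hstack([a,cv2.resize(b['img'][60:400,200:420,::-1],(300,550))[:,:300]]))
```

```text
[0.50650301 0.15943663 0.2429571 ] [ 0.15263533  0.35031281 -0.62727963  1.8610536   0.24172654  1.00443962
 -2.5105229 ] [-0.42134767  0.23027411 -2.20953968]
```

View pics/m4.png

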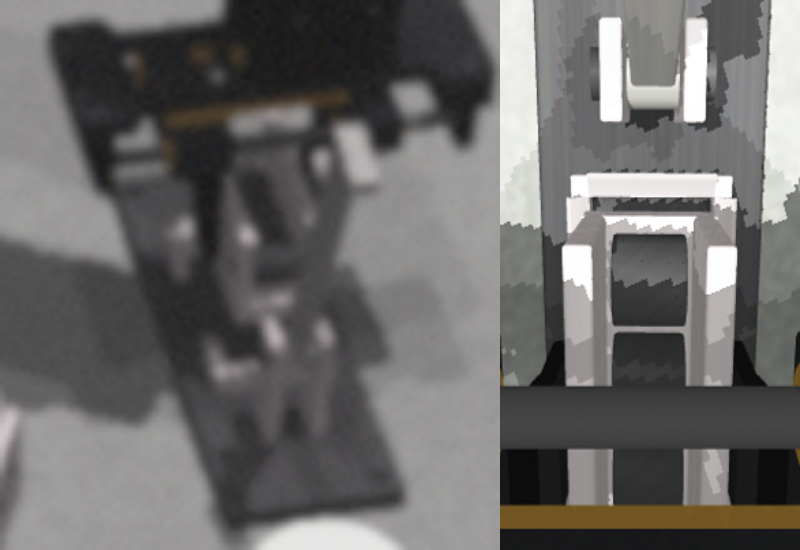

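>>> {"api": "move_arm", "payload": {"steps": [{"dx": -0.05,"dy": 0.08,"dz": 0.5,"spin": 0},{"dx": 0,"dy": 0,"dz": 0.6,"spin": 0},{"dx": 0,"dy": 0,"dz": 0.5,"spin": 0},{"dx": 0,"dy": 0,"dz": 0.3,"spin": 0},{"dx": 0,"dy": 0,"dz": 0.3,"spin": 0},{"dx": 0,"dy": 0,"dz": 0.2,"spin": 0},{"dx": 0,"dy": 0,"dz": 0,"spin": 0}]}}

```text
time: 7.4
ee_pos: [0.505, 0.1589, 0.2174]
eef_rot: [0.984, -0.181, -0.0, 0.0]
ft_force: [0.5, -0.3, -2.8]
width: 0.0399
grip_force: 20.0
```

>>> {"api": "move_arm", "payload": {"steps": [{"dx": 0,"dy": 0,"dz": 0.25,"spin": 0},{"dx": 0,"dy": 0,"dz": 0.25,"spin": 0},{"dx": 0,"dy": 0,"dz": 0.25,"spin": 0},{"dx": 0,"dy": 0,"dz": 0.15,"spin": 0},{"dx": 0,"dy": 0,"dz": 0.15,"spin": 0},{"dx": 0,"dy": 0,"dz": 0.1,"spin": 0},{"dx": 0,"dy": 0,"dz": 0,"spin": 0}]}}

```text
time: 8.1
ee_pos: [0.5051, 0.1588, 0.2061]
eef_rot: [0.984, -0.181, -0.0, 0.0]
ft_force: [-0.4, -0.1, -2.0]
width: 0.0399
grip_force: 20.0
```

>>> {"api": "move_arm", "payload": {"steps": [{"dx": 0,"dy": 0,"dz": 0.05,"spin": 0},{"dx": 0,"dy": 0,"dz": 0.05,"spin": 0},{"dx": 0,"dy": 0,"dz": 0,"spin": 0}]}}

```text
time: 8.4
ee_pos: [0.5052, 0.1589, 0.2057]
eef_rot: [0.984, -0.181, 0.0, 0.0]
ft_force: [-3.3, -1.4, 4.4]
width: 0.0398
grip_force: 20.0
```

>>> {"api": "move_arm", "payload": {"steps": [{"dx": 0,"dy": 0,"dz": -0.05,"spin": 0},{"dx": 0,"dy": 0,"dz": 0,"spin": 0},{"dx": 0,"dy": 0,"dz": 0,"spin": 0},{"dx": 0,"dy": 0,"dz": 0,"spin": 0},{"dx": 0,"dy": 0,"dz": 0,"spin": 0}], "claw": 6.2}}

```text
time: 8.9
ee_pos: [0.5051, 0.1589, 0.2057]
eef_rot: [0.984, -0.181, 0.0, 0.0]
ft_force: [-0.2, 0.7, 0.5]
width: 0.0613
grip_force: 0.0
```

>>> {"api": "move_arm", "payload": {"steps": [{"dx": 0,"dy": 0,"dz": -0.5,"spin": 0},{"dx": 0,"dy": 0,"dz": -1.5,"spin": 0},{"dx": 0,"dy": 0,"dz": -3,"spin": 0},{"dx": 0,"dy": 0,"dz": -3,"spin": 0},{"dx": 0,"dy": 0,"dz": -3,"spin": 0},{"dx": 0,"dy": 0,"dz": -3.5,"spin": 0},{"dx": 0,"dy": 0,"dz": -3.5,"spin": 0},{"dx": 0,"dy": 0,"dz": -2,"spin": 0},{"dx": 0,"dy": 0,"dz": -1,"spin": 0},{"dx": 0,"dy": 0,"dz": 0,"spin": 0},{"dx": 0,"dy": 0,"dz": 0,"spin": 0}]}}

```text
time: 10.0
ee_pos: [0.5048, 0.1588, 0.415]
eef_rot: [0.984, -0.181, -0.0, 0.0]
ft_force: [-0.3, 0.6, -0.3]
width: 0.0624
grip_force: 0.0
```

Run:
```python
from h import *
c=snap('wrist','w5'); s=telemetry.read_state(); print(s['ee_pos'],s['joint_positions'],s['ft_force'])
d=np.array([np.cos(np.radians(159.25)),np.sin(np.radians(159.25)),0]);O=np.array([.504,.1593,0]);Z=np.array([0,0,1.])
sc=snap('scene','s5'); t=np.load('pics/top0.npz')
for th in np.arange(1.5,2.2,.1):
    tip=lambda a,b: O+d*(-.08+a*np.cos(th)-b*np.sin(th))+Z*(.061+a*np.sin(th)+b*np.cos(th))
    print(round(th,2),[px(q,tip(a,b)).round(0).tolist() for q in (c,sc,t) for a,b in((.165,.025),(.165,-.005))])
a=cv2.resize(sc['img'][165:285,310:420,::-1],(440,480),interpolation=cv2.INTER_CUBIC)
cv2.imwrite('pics/m5.png',np.hstack([a,cv2.resize(c['img'][0:480,180:420,::-1],(240,480))]))
```

```text
[0.50481237 0.15875006 0.41453161] [ 0.19697156  0.17009938 -0.65077537  1.67042205  0.10522603  1.33843233
 -2.4051933 ] [ 0.23262036  0.01297769 -0.61435061]
1.5 [[308.0, 64.0], [308.0, 144.0], [386.0, 174.0], [382.0, 167.0], [252.0, 215.0], [247.0, 228.0]]
1.6 [[308.0, 19.0], [308.0, 101.0], [388.0, 180.0], [384.0, 171.0], [255.0, 208.0], [250.0, 221.0]]
1.7 [[308.0, -26.0], [308.0, 57.0], [390.0, 186.0], [386.0, 176.0], [258.0, 201.0], [253.0, 214.0]]
1.8 [[308.0, -67.0], [308.0, 12.0], [392.0, 193.0], [389.0, 182.0], [261.0, 194.0], [256.0, 207.0]]
1.9 [[308.0, -103.0], [308.0, -31.0], [394.0, 201.0], [391.0, 188.0], [264.0, 188.0], [259.0, 200.0]]
2.0 [[308.0, -133.0], [308.0, -70.0], [396.0, 209.0], [392.0, 195.0], [267.0, 183.0], [262.0, 194.0]]
2.1 [[308.0, -157.0], [308.0, -105.0], [397.0, 217.0], [394.0, 203.0], [270.0, 178.0], [265.0, 188.0]]
2.2 [[308.0, -173.0], [308.0, -133.0], [398.0, 225.0], [396.0, 210.0], [272.0, 173.0], [268.0, 182.0]]
```

View pics/m5.png

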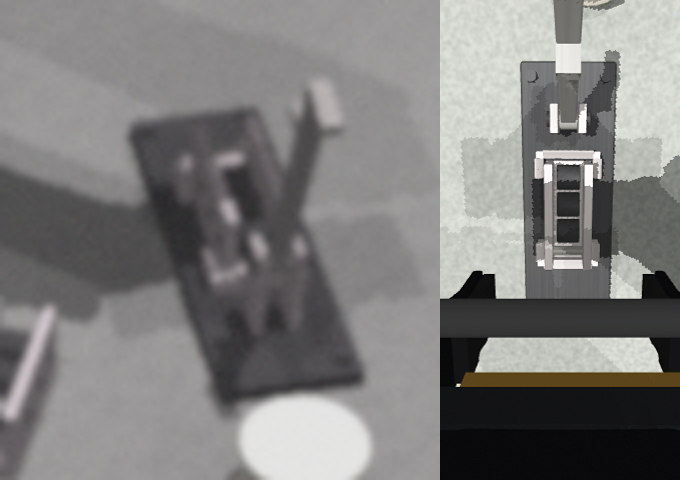

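The cassette is seated with its pin end away from the hinge. The hook's tab shows at scene (387–395, 185–197), which puts its angle near 1.83. Next I'll go over the hook and pinch it.

>>> {"api": "move_arm", "payload": {"steps": [{"dx": 0,"dy": 0,"dz": -1.5,"spin": 0},{"dx": 1.5,"dy": 0,"dz": -0.5,"spin": 0},{"dx": 3,"dy": 0,"dz": 0,"spin": 0},{"dx": 3,"dy": 0,"dz": 0,"spin": 0},{"dx": 2.7,"dy": 0,"dz": 0,"spin": 0},{"dx": 1.5,"dy": 0,"dz": 0,"spin": 0},{"dx": 0,"dy": 0,"dz": 0,"spin": 0},{"dx": 0,"dy": 0,"dz": 0,"spin": 0}], "claw": 5}}

```text
time: 10.9
ee_pos: [0.6142, 0.1177, 0.4358]
eef_rot: [0.984, -0.18, -0.0, -0.0]
ft_force: [-0.2, -0.4, 1.2]
width: 0.0496
grip_force: 0.0
```

Run:
```python
from h import *
c=snap('scene','s6'); s=telemetry.read_state(); print(s['ee_pos'],s['joint_positions'])
t=snap('wrist','w6')
p=[]
for th in [1.83,1.7,1.57,1.44,1.3,1.16,1.02,.88,.74,.6,.46,.34,.22,.12,.05,0]:
    p.append((-8+14.7*np.cos(th),6.1+14.7*np.sin(th)))
print((-np.diff(p,axis=0)).round(2).tolist())
a=cv2.resize(c['img'][145:265,310:420,::-1],(440,480),interpolation=cv2.INTER_CUBIC)
cv2.imwrite('pics/m6.png',np.hstack([a,cv2.resize(t['img'][0:480,180:420,::-1],(240,480))]))
```

```text
[0.61384263 0.11804278 0.43603859] [ 0.18368624  0.37809964 -0.59404622  1.38783095  0.20954391  1.43882297
 -2.33788994]
[[-1.87, -0.37], [-1.91, -0.12], [-1.91, 0.13], [-2.02, 0.41], [-1.94, 0.69], [-1.82, 0.95], [-1.67, 1.2], [-1.49, 1.42], [-1.28, 1.61], [-1.04, 1.77], [-0.69, 1.62], [-0.49, 1.69], [-0.25, 1.45], [-0.09, 1.03], [-0.02, 0.73]]
```

View pics/m6.png

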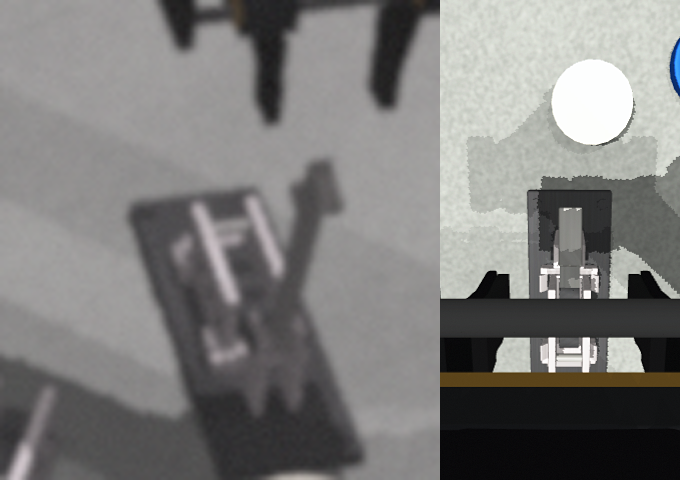

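The open fingers straddle the hook's column. The tab's rear edge is at wrist row 207, at about full-image column 310.5. I'll check the angle and lateral fit from that.

Run:
```python
from h import *
c=np.load('pics/w6.npz')
d=np.array([np.cos(np.radians(159.25)),np.sin(np.radians(159.25)),0]);O=np.array([.504,.1593,0]);Z=np.array([0,0,1.])
for th in np.arange(1.75,1.95,.04):
    tip=lambda a,b: O+d*(-.08+a*np.cos(th)-b*np.sin(th))+Z*(.061+a*np.sin(th)+b*np.cos(th))
    print(round(th,2),px(c,tip(.165,.025)).round(1),px(c,tip(.157,.025)).round(1),px(c,tip(.165,-.005)).round(1))
```

```text
1.75 [309.4 237. ] [309.4 236. ] [309.4 296.4]
1.79 [309.4 223.8] [309.4 223.9] [309.4 283.5]
1.83 [309.4 210.7] [309.4 212. ] [309.4 270.4]
1.87 [309.4 197.9] [309.4 200.2] [309.4 257.2]
1.91 [309.4 185.5] [309.4 188.8] [309.4 244.1]
```

>>> {"api": "move_arm", "payload": {"steps": [{"dx": 0,"dy": 0,"dz": 1,"spin": 0},{"dx": 0,"dy": 0,"dz": 1.5,"spin": 0},{"dx": 0,"dy": 0,"dz": 1.5,"spin": 0},{"dx": 0,"dy": 0,"dz": 1.5,"spin": 0},{"dx": 0,"dy": 0,"dz": 1,"spin": 0},{"dx": 0,"dy": 0,"dz": 0.4,"spin": 0},{"dx": 0,"dy": 0,"dz": 0,"spin": 0}]}}

```text
time: 11.7
ee_pos: [0.6144, 0.1173, 0.3661]
eef_rot: [0.984, -0.181, -0.0, 0.0]
ft_force: [-0.3, 1.5, 0.5]
width: 0.05
grip_force: 0.0
```

>>> {"api": "move_arm", "payload": {"steps": [{"dx": 0,"dy": 0,"dz": 0,"spin": 0},{"dx": 0,"dy": 0,"dz": 0,"spin": 0},{"dx": 0,"dy": 0,"dz": 0,"spin": 0},{"dx": 0,"dy": 0,"dz": 0,"spin": 0},{"dx": 0,"dy": 0,"dz": 0,"spin": 0},{"dx": 0,"dy": 0,"dz": 0,"spin": 0},{"dx": 0,"dy": 0,"dz": 0,"spin": 0}], "claw": 0.8, "squeeze": 8}}

```text
time: 12.4
ee_pos: [0.6145, 0.1172, 0.3668]
eef_rot: [0.984, -0.181, 0.0, 0.0]
ft_force: [-0.3, -0.8, 1.1]
width: 0.0121
grip_force: 8.0
```

>>> {"api": "move_arm", "payload": {"steps": [{"dx": -0.93,"dy": 0,"dz": -0.2,"spin": 0},{"dx": -0.94,"dy": 0,"dz": -0.17,"spin": 0},{"dx": -1.91,"dy": 0,"dz": -0.12,"spin": 0},{"dx": -1.91,"dy": 0,"dz": 0.13,"spin": 0},{"dx": -2.02,"dy": 0,"dz": 0.41,"spin": 0},{"dx": -1.94,"dy": 0,"dz": 0.69,"spin": 0},{"dx": -1.82,"dy": 0,"dz": 0.95,"spin": 0},{"dx": -1.67,"dy": 0,"dz": 1.2,"spin": 0},{"dx": 0,"dy": 0,"dz": 0,"spin": 0}]}}

```text
time: 13.3
ee_pos: [0.489, 0.1655, 0.337]
eef_rot: [0.984, -0.179, -0.001, 0.0]
ft_force: [-3.0, 2.9, 1.4]
width: 0.0121
grip_force: 8.0
```

>>> {"api": "move_arm", "payload": {"steps": [{"dx": -1.4,"dy": 0,"dz": 1.4,"spin": 0},{"dx": -1.28,"dy": 0,"dz": 1.61,"spin": 0},{"dx": -1.04,"dy": 0,"dz": 1.77,"spin": 0},{"dx": -0.65,"dy": 0,"dz": 1.62,"spin": 0},{"dx": -0.45,"dy": 0,"dz": 1.69,"spin": 0},{"dx": 0,"dy": 0,"dz": 0,"spin": 0}]}}

```text
time: 13.9
ee_pos: [0.4458, 0.1819, 0.2559]
eef_rot: [0.984, -0.18, -0.001, -0.0]
ft_force: [-3.0, 4.3, 0.3]
width: 0.0117
grip_force: 8.0
```

>>> {"api": "move_arm", "payload": {"steps": [{"dx": -0.25,"dy": 0,"dz": 0.8,"spin": 0},{"dx": -0.1,"dy": 0,"dz": 0.8,"spin": 0},{"dx": -0.05,"dy": 0,"dz": 0.7,"spin": 0},{"dx": 0,"dy": 0,"dz": 0.5,"spin": 0},{"dx": 0,"dy": 0,"dz": 0.3,"spin": 0},{"dx": 0,"dy": 0,"dz": 0,"spin": 0}]}}

```text
time: 14.5
ee_pos: [0.4427, 0.183, 0.2253]
eef_rot: [0.984, -0.18, -0.0, -0.0]
ft_force: [-2.8, 4.7, -1.2]
width: 0.0116
grip_force: 8.0
```

>>> {"api": "move_arm", "payload": {"steps": [{"dx": 0,"dy": 0,"dz": 0.1,"spin": 0},{"dx": 0,"dy": 0,"dz": 0.1,"spin": 0},{"dx": 0,"dy": 0,"dz": 0.1,"spin": 0},{"dx": 0,"dy": 0,"dz": 0,"spin": 0}]}}

```text
time: 14.9
ee_pos: [0.4428, 0.1829, 0.2226]
eef_rot: [0.984, -0.18, -0.0, -0.0]
ft_force: [-2.2, 4.9, -0.1]
width: 0.0122
grip_force: 8.0
```

>>> {"api": "move_arm", "payload": {"steps": [{"dx": 0,"dy": 0,"dz": 0.1,"spin": 0},{"dx": 0,"dy": 0,"dz": 0.1,"spin": 0},{"dx": 0,"dy": 0,"dz": 0.1,"spin": 0},{"dx": 0,"dy": 0,"dz": 0,"spin": 0}]}}

```text
time: 15.3
ee_pos: [0.4428, 0.1829, 0.2196]
eef_rot: [0.984, -0.18, -0.0, -0.0]
ft_force: [-0.9, 5.2, -0.8]
width: 0.0116
grip_force: 8.0
```

Run:
```python
from h import *
c=snap('scene','s7')
s=telemetry.read_state(); print(s['ee_pos'],s['ft_force'])
t=snap('wrist','w7')
a=cv2.resize(c['img'][165:265,330:420,::-1],(430,480),interpolation=cv2.INTER_CUBIC)
cv2.imwrite('pics/m7.png',np.hstack([a,cv2.resize(t['img'][0:480,180:420,::-1],(240,480))]))
```

```text
[0.4428429  0.18289019 0.21961631] [-2.18458308  5.67750237 -1.51588255]
```

>>> {"api": "move_arm", "payload": {"steps": [{"dx": 0,"dy": 0,"dz": 0.1,"spin": 0},{"dx": 0,"dy": 0,"dz": 0.1,"spin": 0},{"dx": 0,"dy": 0,"dz": 0,"spin": 0}]}}

```text
time: 15.7
ee_pos: [0.4432, 0.1828, 0.2184]
eef_rot: [0.984, -0.181, 0.0, -0.0]
ft_force: [-3.9, 2.4, 7.6]
width: 0.0118
grip_force: 8.0
```

Contact at z 0.2184 with 7.6 N upward. I'll release, then probe the tab's top, which should be 86 mm above the bench if the hook is level on the pin.

>>> {"api": "move_arm", "payload": {"steps": [{"dx": 0,"dy": 0,"dz": 0,"spin": 0},{"dx": 0,"dy": 0,"dz": 0,"spin": 0},{"dx": 0,"dy": 0,"dz": 0,"spin": 0},{"dx": 0,"dy": 0,"dz": 0,"spin": 0},{"dx": 0,"dy": 0,"dz": 0,"spin": 0}], "claw": 5}}

```text
time: 16.2
ee_pos: [0.4429, 0.1824, 0.2178]
eef_rot: [0.984, -0.181, 0.0, 0.0]
ft_force: [-0.0, -0.0, -0.4]
width: 0.0434
grip_force: 0.0
```

>>> {"api": "move_arm", "payload": {"steps": [{"dx": 0,"dy": 0,"dz": -1,"spin": 0},{"dx": 0,"dy": 0,"dz": -2,"spin": 0},{"dx": 0,"dy": 0,"dz": -3,"spin": 0},{"dx": 0,"dy": 0,"dz": -2,"spin": 0},{"dx": 0,"dy": 0,"dz": -1,"spin": 0},{"dx": -0.8,"dy": 0,"dz": 0,"spin": 0},{"dx": -0.8,"dy": 0,"dz": 0,"spin": 0},{"dx": 0,"dy": 0,"dz": 0,"spin": 0},{"dx": 0,"dy": 0,"dz": 0,"spin": 0}]}}

```text
time: 17.1
ee_pos: [0.4274, 0.1882, 0.3071]
eef_rot: [0.984, -0.18, -0.001, 0.0]
ft_force: [-0.2, 0.3, 0.5]
width: 0.0503
grip_force: 0.0
```

>>> {"api": "move_arm", "payload": {"steps": [{"dx": 0,"dy": 0,"dz": 0,"spin": 0},{"dx": 0,"dy": 0,"dz": 0,"spin": 0},{"dx": 0,"dy": 0,"dz": 0,"spin": 0},{"dx": 0,"dy": 0,"dz": 0,"spin": 0},{"dx": 0,"dy": 0,"dz": 0,"spin": 0},{"dx": 0,"dy": 0,"dz": 0.8,"spin": 0},{"dx": 0,"dy": 0,"dz": 1,"spin": 0},{"dx": 0,"dy": 0,"dz": 1,"spin": 0},{"dx": 0,"dy": 0,"dz": 0.5,"spin": 0},{"dx": 0,"dy": 0,"dz": 0,"spin": 0}], "claw": 0}}

```text
time: 18.1
ee_pos: [0.4276, 0.1881, 0.2738]
eef_rot: [0.984, -0.181, -0.001, 0.0]
ft_force: [-0.1, -0.3, 0.6]
width: 0.0004
grip_force: 0.0
```

>>> {"api": "move_arm", "payload": {"steps": [{"dx": 0,"dy": 0,"dz": 0.1,"spin": 0},{"dx": 0,"dy": 0,"dz": 0.1,"spin": 0},{"dx": 0,"dy": 0,"dz": 0.1,"spin": 0},{"dx": 0,"dy": 0,"dz": 0.1,"spin": 0},{"dx": 0,"dy": 0,"dz": 0,"spin": 0}]}}

```text
time: 18.6
ee_pos: [0.4279, 0.1882, 0.2709]
eef_rot: [0.984, -0.181, 0.0, 0.0]
ft_force: [0.6, -0.2, 0.9]
width: 0.0002
grip_force: 0.0
```

>>> {"api": "move_arm", "payload": {"steps": [{"dx": 0,"dy": 0,"dz": 0.1,"spin": 0},{"dx": 0,"dy": 0,"dz": 0.1,"spin": 0},{"dx": 0,"dy": 0,"dz": 0,"spin": 0}]}}

```text
time: 18.9
ee_pos: [0.4278, 0.1882, 0.2688]
eef_rot: [0.984, -0.181, -0.0, 0.0]
ft_force: [0.3, -0.1, -0.2]
width: 0.0004
grip_force: 0.0
```

>>> {"api": "move_arm", "payload": {"steps": [{"dx": 0,"dy": 0,"dz": 0.1,"spin": 0},{"dx": 0,"dy": 0,"dz": 0,"spin": 0}]}}

```text
time: 19.1
ee_pos: [0.4279, 0.1883, 0.2682]
eef_rot: [0.984, -0.181, 0.0, 0.0]
ft_force: [-2.8, -0.6, 4.4]
width: 0.0003
grip_force: 2.6
```

The contact at 0.2682 matches the level hook exactly. One more light press to confirm it's firm, then I'll retreat.

>>> {"api": "move_arm", "payload": {"steps": [{"dx": 0,"dy": 0,"dz": 0.1,"spin": 0},{"dx": 0,"dy": 0,"dz": 0,"spin": 0}]}}

```text
time: 19.3
ee_pos: [0.4279, 0.1884, 0.2678]
eef_rot: [0.984, -0.181, 0.0, 0.0]
ft_force: [-5.3, -2.0, 13.5]
width: 0.0002
grip_force: 6.8
```

>>> {"api": "move_arm", "payload": {"steps": [{"dx": 0,"dy": 0,"dz": -0.5,"spin": 0},{"dx": 0,"dy": 0,"dz": -1.5,"spin": 0},{"dx": 0,"dy": 0,"dz": -3,"spin": 0},{"dx": 0,"dy": 0,"dz": -3,"spin": 0},{"dx": 0,"dy": 0,"dz": -2,"spin": 0},{"dx": 0,"dy": 0,"dz": 0,"spin": 0},{"dx": 0,"dy": 0,"dz": 0,"spin": 0}]}}

```text
time: 20.0
ee_pos: [0.4278, 0.1882, 0.3668]
eef_rot: [0.984, -0.181, 0.0, 0.0]
ft_force: [1.0, 0.3, -1.3]
width: 0.0002
grip_force: 0.0
```

Firm at 13.5 N, so the hook is resting on the pin.

```bash
python3 -c "
from bench import job
print(job.close_job())"
```

```text
the job is handed in; nothing more can be done
None
```

The cassette is seated in the pocket with its pin end away from the hinge, and the hook is down on the cross pin (a fingertip probe met the tab at the level-hook height and it held firm at 13.5 N); I handed the job in at about 20 s.

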